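Put the label roll away in the latched desk drawer

TASK

Put the roll of labels away, lying flat, in the middle compartment of the desktop drawer, and leave the drawer open for the packers. The drawer is held by a safety catch that cannot be seen: it sits under a flush sprung flap somewhere in the floor of the finger groove along the top of the drawer, so feel along the groove with the fingertips until they sink in, press the catch down and, holding it, draw the drawer about 10 cm open. Be gentle with the drawer - do not force it, lean on it or run it hard against its stop - and leave the other things where they are.

Things in the scene. Friction and masses are not known exactly. Their poses are not given: they have to be found in the camera images.
- riser: plywood shelf fixed across the table, its top surface 125 mm above the table, reaching from 0.36 to 0.705 m ahead of the robot's base (x) and from y = -0.38 to +0.58 m. The drawer unit, the roll and most loose things stand on it. Origin on the table under its middle, x ahead, y left
- drawer_unit: grey desktop drawer unit fixed on the shelf, 398 wide (y) x 180 deep (x) x 90 mm high, one full-width drawer, front on its -x side. Origin on the shelf under the middle of the closed drawer's finger groove; x points into the unit, y left, z up. The case's top plate (top at 90 mm) begins at x = +24.5 mm, the drawer front spans x = -34 to -20 mm. Pressed or pulled over 40 N it is damaged
- groove (a point): middle of the hard floor of the finger groove, an open channel behind the drawer front, 68 mm above the shelf; moves with the drawer, axes as the unit's. From here the groove spans 20 mm to either side in x and 90 mm in y; walls rise 21 mm in front, 10 mm behind, 20 mm at the ends. A hidden flap, 50 mm long and as wide as the groove, lies flush in the floor, its middle 0 to 50 mm left or right of here
- groove_left (a point): left (+y) end of the groove's floor, same height. The hidden flap gives way under 1 to 2.5 N: fingertips lying wholly over it sink 6 mm onto the catch, which goes down another 5 mm under 4 to 6.5 N (9 N with the flap) to a hard stop. The recess's sides are square and hard. The catch springs up when let go
- drawer (a joint): how far the drawer is drawn out along the unit's -x, in m: 0 closed, 0.118 hard end stop; 2 N of friction, stays where left. Locked (a few mm of play) while the catch is up; free with the catch 4 to 5 mm down, which must be held there for the first 15 mm of the way
- bay (a point): middle of the floor of the drawer's middle compartment, 101 mm long (x), 157 mm wide (y), floor 13 mm above the shelf, dividers 29 mm high at its sides. Moves with the drawer, 74 mm behind the groove's middle; axes as the unit's. Clear of the case's top plate once the drawer is 90 mm open. The catch's steel tooth stands within 11 mm of its front wall, 56 to 85 mm above the shelf
- label_roll: roll of white labels standing on the shelf on its flat side, diameter 60 mm, 38 mm high, 70 g; origin at the centre of its underside, z up along its axis
- jar_near: glass jar with white lid, 73 mm diameter, 113 mm high, origin under its centre; leave it
- fudge_a: square of fudge, 37 x 44 x 14 mm, origin under its centre; leave it
- scissors: scissors lying flat, 206 x 84 x 11 mm, along their x; leave them
- lid: white jar lid, 70 mm diameter, 14 mm high, lying on top of the drawer unit; leave it
- marker: marker pen, 138 x 18 x 20 mm, along its x, lying on top of the drawer unit; leave it
Things that resemble listed ones, but are neither listed nor needed, are in the scene too. Of the things that look like the label_roll, the smaller one is meant.

How it is judged (in metres and radians):
On the way:
1. the drawer is drawn out at least 90 mm (value of joint drawer above 0.09 m), for 0.1 s.
At the end, for the whole second after the job is handed in: the drawer stands at least 85 mm open, and the label roll lies flat (within 0.15 rad) and at rest on the floor of the drawer's middle compartment (within 6 mm in height), let go (value of joint drawer above 0.085 m and x of label_roll in the frame of bay between -0.03 and 0.03 m and y of label_roll in the frame of bay between -0.055 and 0.055 m and z of label_roll in the frame of bay below 0.006 m and angle between label_roll's own z axis and vertical below 0.15 rad and linear speed of label_roll below 0.02 m/s); the robot touches nothing.
It fails at once if the robot presses or pulls on the drawer unit with more than 40 N (contact force between any of the fingers, the arm and drawer_unit above 40 N).
It fails at once if one of the other things (jar, fudge, scissors, lid, marker) is moved more than 25 mm (distance of any of jar_near, fudge_a, scissors, lid, marker from where it was at the start of the episode above 0.025 m).
It also fails if it takes over 72 s, if anything falls off the work surface, if the arm or the gripper's body presses on something with over 40 N, if the wrist force passes 120 N, or if a joint passes its speed limit or range.

ROBOT

A 7-joint arm with a two-finger parallel gripper is mounted at the origin on a cart in front of the work surface, level with it; the furniture and walls round the work are solid. World frame = base frame: x ahead of the robot, y to its left, z up, the work surface at z = 0. Lengths are in m, angles in degrees, forces in N, time in s.
With the tool pointing down it reaches from about 0.425 to 0.95 m from the base axis. Payload 4.7 kg.
Tool frame: the origin (TCP) lies on the mounting face of the last link; the fingertips stand 173 mm ahead of it and the grasp point (between the pads) lies 155 mm ahead of it (bot.tip_extent is the distance from the TCP to the fingertips, in m); z points along the fingers, y is the line along which they close (so a half turn about z gives the same grasp; the last joint's range is limited). The gripper opens to 85 mm and grips with 20 to 120 N. Pads are 22 mm wide; open, the fingers measure 114 mm over their backs; the gripper's body (76 mm by 85 mm) begins 54 mm behind the grasp point. The pads swing forward as they close: fully open they stand 13 mm farther back than shut.
Start: joints at [-69.781, 26.849, -2.785, 87.806, 1.381, 65.374, -4.715], TCP at [0.251, 0.626, 0.405] pointing down, gripper open.
Joint ranges: [-148.3, 148.3], [-19.14, 114.17], [-79.39, 73.82], [5.75, 140.21], [-59.74, 239.74], [12.07, 113.84], [-152.46, 152.46]. Speed limits (degrees/s): [147.25, 147.25, 180, 180, 180, 180, 180].

INTERFACE

Orientations are given as [roll, pitch, yaw] about the fixed x, y, z axes, in that order (R = Rz(yaw) Ry(pitch) Rx(roll)).
In Python, from workcell import bot gives the robot as it stands.
- The arm moves only by the tool step_arm, never from a script. Its argument "moves" is a list of rows, each a list of 3 entries, a list of its own where there are three numbers: the finger opening in cm, from 0 to 8.54, then the shift along the tool's x, y, z in cm, then the turn, a rotation vector about the tool's x, y, z in rad. In form: [[hand, [dx, dy, dz], [wx, wy, wz]], ...]. A call has 1 to 12 rows; each row is the pose to reach, as a shift and turn from the pose commanded when the call began, along the tool's axes at that moment; what a row does not reach only later rows make up. A row lasts 1/12 s, in which the tool goes at most 41.7 mm and 7.16 degrees, less where a joint would pass 70% of its speed; a pose out of reach is approached as far as the arm can. A call with a gripper value outside its range is refused whole. The fingers move at their own pace and stop on an object; "squeeze" is the grip in N (left out, the last holds). Time passes only in rows, so rows that repeat a pose let the fingers close. It gives the time, the measured TCP pose, the force, the opening and the grip force at its end, in the units of the state.
- bot.get_obs(): the state, without advancing time (a new reading comes with each control period).
- bot.read_camera(name): name is "scene" or "top" or "wrist"; returns the picture (400x640x3 uint8, red, green, blue); there is no depth.
- bot.camera_model(name): a dict with "fx", "fy", "cx", "cy" (pixels), "R" (3x3) and "t" (3): a world point X has camera coordinates R X + t. Camera axes: x right, y down, z forward; pixel columns grow to the right and rows downward; lengths in m; the calibration is good to about 2 mm. A picture is of the moment at which its call begins: read the wrist's pose just before it. camera_model takes no time and is no camera call; for the wrist camera it gives the pose at the moment of the call.
- bot.sign_off(): hands the job in; it is judged then, once.
Trained networks look in the newest picture that a camera, given by its name, has taken for a name from the list of things; names that differ only in an ending like _2 or _b are one class to them, and where a whole thing is asked for, a point or a joint stands for the part that bears it (a point fixed in the world has none). Each returns a list of dicts, best first, with "p" (0 to 1); they miss things now and then, are a little off and sometimes report something else, mostly with a low value. They report only what shows in the picture. A call takes as long as a camera call. They do not tell look-alikes from the thing itself.
- bot.look_for(camera, label): "point" ([x, y, z] in m, in the coordinates of the camera as it stood for that picture, good to about 4 mm: the middle of the surface that is visible of it).
The state is a dict: "time": time; "q": joint angles; "qvel": joint speeds; "effort": joint torques, N m; "tool_pos": TCP position; "tcp_rot": TCP orientation; "contact_force": force on the tool from outside, world axes, zero at the start; "moment": the same for the moment, N m; "width": finger opening in m; "finger_force": force on a finger pad.
Only numpy, scipy, OpenCV 4.12 (cv2) and the standard library are available. Lean on these libraries where they do the work, as an engineer would, in place of code of your own. Each camera call takes 0.05 s, during which the arm holds its last target. There are 200 camera calls.

## Working session

There is one attempt and no reset: what is moved stays moved. The work goes in short steps, Python scripts to look and compute and a tool call to move; the robot and the scene stay as the last step left them, time stands still between calls to the robot, and variables do not carry over. Pictures are saved under pics/ and viewed, at most 10 in all, crops included, and the job is handed in when it is done.

Besides the shell and the picture viewer there is one more tool, called after "Emit:" as name(argument=value, ...) on one line, values as JSON. step_arm: Moves the arm, as the interface text tells. Its arguments: {"type":"object","properties":{"moves":{"type":"array"},"squeeze":{"type":"number"}},"required":["moves"]}

```bash
mkdir -p pics; cat > h.py <<'E'
import numpy as np, cv2
from workcell import bot
from scipy.spatial.transform import Rotation as Ro
def save(c,n):
    im=bot.read_camera(c); cv2.imwrite('pics/'+n,im[:,:,::-1]); return im
def ray(m,u,v,z):
    R=np.array(m['R']);t=np.array(m['t']);o=-R.T@t
    d=R.T@np.array([(u-m['cx'])/m['fx'],(v-m['cy'])/m['fy'],1]); return o+d*(z-o[2])/d[2]
def w(m,p): return np.array(m['R']).T@(np.array(p)-np.array(m['t']))
def proj(m,X):
    c=np.array(m['R'])@np.array(X)+np.array(m['t']); return c[0]/c[2]*m['fx']+m['cx'],c[1]/c[2]*m['fy']+m['cy']
E
python3 - <<'E'
from h import *
np.set_printoptions(precision=4,suppress=True)
a=save('scene','s0.png');b=save('top','t0.png')
cv2.imwrite('pics/both.png',cv2.resize(np.vstack([a,b])[:,:,::-1],None,fx=.75,fy=.75))
o=bot.get_obs();print(o['time'],o['tool_pos'],o['tcp_rot'],o['contact_force'])
for c in('top','scene'):
    m=bot.camera_model(c)
    for l in('label_roll','groove','drawer_unit','jar_near','fudge_a','scissors','lid','marker'):
        for d in bot.look_for(c,l)[:3]: print(c,l,round(d['p'],2),w(m,d['point']),np.round(proj(m,w(m,d['point']))))
E
```

```text
0.1 [0.2514 0.6262 0.4037] [-179.8983    0.0028  158.1251] [-0.1714 -0.0926  0.4154]
top label_roll 0.8 [ 0.5344 -0.271   0.1605] [393. 215.]
top label_roll 0.55 [ 0.6271 -0.5179  0.0456] [450. 198.]
top groove 0.81 [0.5297 0.1661 0.2104] [265. 210.]
top drawer_unit 0.55 [0.5724 0.1596 0.2153] [267. 197.]
top drawer_unit 0.44 [ 0.5353 -0.2698  0.1588] [393. 215.]
top drawer_unit 0.2 [0.6402 0.0693 0.2319] [295. 177.]
top fudge_a 0.44 [ 0.6652 -0.2208  0.1369] [377. 180.]
top scissors 0.8 [0.5152 0.4722 0.131 ] [180. 216.]
top lid 0.66 [0.6271 0.3024 0.2229] [225. 179.]
top lid 0.42 [ 0.6629 -0.2197  0.1367] [377. 180.]
top marker 0.63 [0.6411 0.0673 0.2315] [296. 177.]
scene label_roll 0.92 [ 0.6102 -0.5252  0.039 ] [440. 277.]
scene label_roll 0.67 [ 0.5241 -0.2825  0.1595] [371. 235.]
scene groove 0.64 [0.5031 0.1529 0.1942] [273. 182.]
scene drawer_unit 0.76 [0.5537 0.127  0.2069] [286. 175.]
scene jar_near 0.77 [ 0.6112 -0.346   0.2037] [401. 220.]
scene fudge_a 0.3 [0.5167 0.4712 0.1328] [220. 163.]
scene scissors 0.48 [0.5162 0.4721 0.1321] [219. 163.]
scene lid 0.45 [0.6175 0.2987 0.225 ] [265. 149.]
scene lid 0.2 [ 0.4617 -0.1066  0.1207] [319. 231.]
scene marker 0.66 [0.6372 0.0581 0.2276] [314. 168.]
```

View pics/both.png

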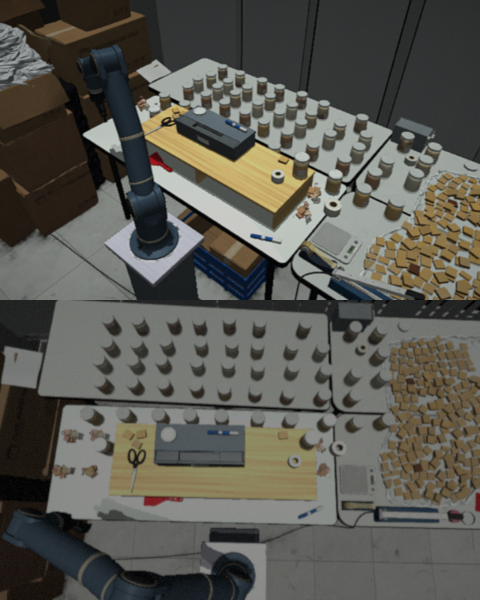

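Candidates for the roll: one on the shelf at top-camera pixel (393,215), and one on the table at (450,198), which looks larger. Next, a close crop of the two rolls and the unit.

```bash
python3 - <<'E'
from h import *
b=cv2.imread('pics/t0.png')
cv2.imwrite('pics/crop.png',np.vstack([cv2.resize(b[165:225,195:335],None,fx=5.5,fy=5.5,interpolation=2),cv2.resize(b[170:235,350:490],None,fx=5.5,fy=4,interpolation=2)[:260]]))
E
```

```text
(no output)
```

View pics/crop.png

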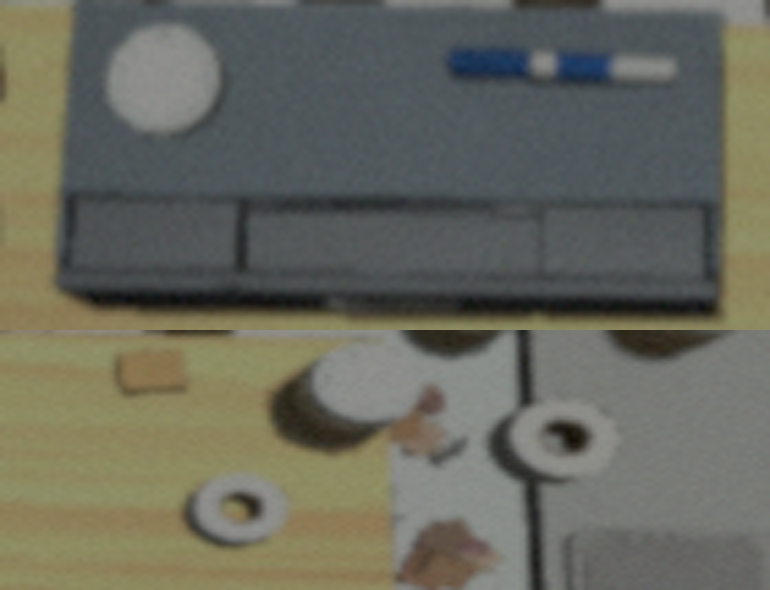

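The roll at (393,215) is the smaller one and the one standing on the shelf, so I'm choosing it. The one at (450,198) is larger and off the shelf. In the crop the groove is the middle pocket, between x=245 and 540. I'll move the wrist camera over it.

```bash
cat >> h.py <<'E'
def plan(pos,yaw,o=None):
    o=o or bot.get_obs(); R=Ro.from_euler('xyz',o['tcp_rot'],degrees=True)
    G=Ro.from_euler('xyz',[180,0,yaw],degrees=True)
    print('shift cm',np.round(R.inv().apply(np.array(pos)-o['tool_pos'])*100,2),'turn',np.round((R.inv()*G).as_rotvec(),3))
E
python3 - <<'E'
from h import *
np.set_printoptions(precision=4,suppress=True)
m=bot.camera_model('top')
for u,v,z in[(206.8,200.5,.215),(325.9,202.3,.215),(208,166,.215),(326.5,168,.215),(239.7,202.5,.2),(293,203,.2),(239.7,214,.2),(293,214.5,.2),(206,216,.214),(325,219,.214)]:print(ray(m,u,v,z))
plan((.52,.15,.46),90)
mw=bot.camera_model('wrist');R=np.array(mw['R']);o=bot.get_obs()
T=Ro.from_euler('xyz',o['tcp_rot'],degrees=True)
print('cam in tool',T.inv().apply(-R.T@mw['t']-o['tool_pos']),'fwd',T.inv().apply(R[2]),mw['fx'])
E
```

```text
[0.555  0.3574 0.215 ]
[ 0.5606 -0.0354  0.215 ]
[0.6732 0.3636 0.215 ]
[ 0.6791 -0.0347  0.215 ]
[0.5544 0.2523 0.2   ]
[0.558  0.0745 0.2   ]
[0.5155 0.2497 0.2   ]
[0.5189 0.0729 0.2   ]
[0.5034 0.3559 0.214 ]
[ 0.5046 -0.0337  0.214 ]
shift cm [-42.67 -34.2   -5.53] turn [ 0.    -0.     1.189]
cam in tool [0.0789 0.0006 0.0308] fwd [-0.3097  0.0008  0.9508] 280.8300189885533
```

Emit:
step_arm(moves=[[0,[-3,-2.4,-2.5],[0,0,0.1]],[0,[-6.2,-5,-5.5],[0,0,0.22]],[0,[-9.4,-7.5,-5.5],[0,0,0.34]],[0,[-12.6,-10.1,-5.5],[0,0,0.46]],[0,[-15.8,-12.7,-5.5],[0,0,0.58]],[0,[-19,-15.2,-5.5],[0,0,0.7]],[0,[-22.2,-17.8,-5.5],[0,0,0.82]],[0,[-25.4,-20.4,-5.5],[0,0,0.94]],[0,[-28.6,-22.9,-5.5],[0,0,1.06]],[0,[-31.8,-25.5,-5.5],[0,0,1.189]],[0,[-35,-28,-5.5],[0,0,1.189]],[0,[-38.2,-30.6,-5.5],[0,0,1.189]]])

```text
time: 1.9
tool_pos: [0.4902, 0.2022, 0.4602]
tcp_rot: [180.0, -0.1, 90.0]
contact_force: [0.3, 0.5, 0.3]
width: 0.0
finger_force: 0.0
```

```bash
python3 - <<'E'
from h import *
plan((.53,.15,.46),90)
E
```

```text
shift cm [-5.22  3.98  0.02] turn [ 0.001 -0.001  0.   ]
```

Emit:
step_arm(moves=[[0,[-3,2.2,0],[0,0,0]],[0,[-5.2,4,0],[0,0,0]],[0,[-5.2,4,0],[0,0,0]],[0,[-5.2,4,0],[0,0,0]]])

```text
time: 2.23
tool_pos: [0.5304, 0.1504, 0.4598]
tcp_rot: [180.0, 0.0, 89.8]
contact_force: [-0.0, 1.3, -0.3]
width: 0.0002
finger_force: 0.0
```

```bash
python3 - <<'E'
from h import *
o=bot.get_obs();m=bot.camera_model('wrist');a=save('wrist','w1.png');print(o['tool_pos'],m['fx'],m['cx'],m['cy'],np.round(m['R'],5).tolist(),np.round(m['t'],4).tolist(),o['contact_force'])
import json;json.dump({k:np.array(v).tolist() for k,v in m.items()},open('w1.json','w'))
for l in('groove','groove_left','bay'):
    for d in bot.look_for('wrist',l)[:2]: print(l,d['p'],w(m,d['point']))
print(np.linalg.inv(np.eye(3))[0,0])
for y in(.255,.24,.07):print(proj(m,(.536,y,.193)))
E
```

```text
[0.53042699 0.15038135 0.45979337] 280.8300189885533 320.69378185382817 197.57926980109136 [[0.99999, -0.00422, 0.00011], [-0.00405, -0.95093, 0.30939], [-0.0012, -0.30938, -0.95094]] [-0.5307, 0.0884, 0.4798] [-0.01470058  1.25755698 -0.27124142]
groove 0.64 [0.53586254 0.21886244 0.19514837]
bay 0.79 [0.53087038 0.22094276 0.20341642]
1.0
(np.float64(326.2447105425415), np.float64(72.51900828842498))
(np.float64(326.2087374818049), np.float64(93.23284739614904))
(np.float64(325.8862066332371), np.float64(278.95104784136413))
```

View pics/w1.png

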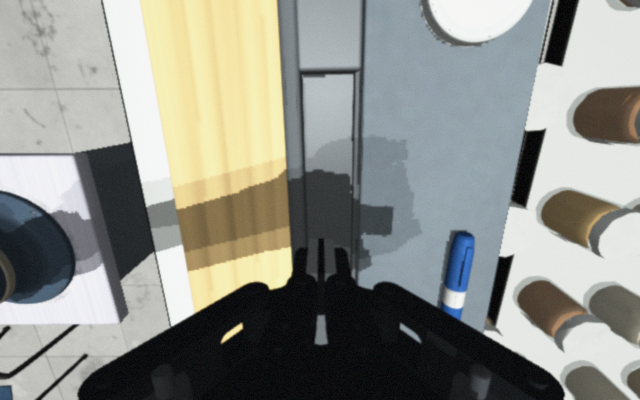

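The wrist picture shows the groove's floor from columns 302 to 354, with its left end at row ~74. The closed fingertips show at about (320,245).

```bash
python3 - <<'E'
from h import *
import json
m=json.load(open('w1.json'));np.set_printoptions(precision=4,suppress=True)
a=cv2.imread('pics/w1.png')
cv2.imwrite('pics/c2.png',cv2.resize(a[55:275,270:400],None,fx=2.7,fy=2.7,interpolation=2))
g=cv2.cvtColor(a,6)
print(g[100,285:375].tolist());print(g[55:90,330].tolist())
for u,v,z in[(302,73,.193),(302,73,.213),(354,73,.193),(302,110,.193),(354,110,.193),(303,180,.193),(353,180,.193),(360,40,.215),(358,180,.215),(362,100,.215)]:print(u,v,z,ray(m,u,v,z))
E
```

```text
[107, 109, 123, 127, 129, 134, 129, 136, 134, 136, 130, 110, 111, 107, 92, 70, 50, 77, 136, 159, 171, 182, 187, 187, 187, 186, 191, 187, 187, 189, 185, 190, 189, 188, 190, 190, 189, 189, 188, 187, 188, 190, 190, 191, 189, 189, 191, 188, 190, 189, 190, 192, 189, 187, 186, 189, 185, 184, 185, 187, 187, 184, 184, 183, 183, 183, 178, 138, 85, 69, 103, 130, 134, 115, 81, 61, 59, 86, 119, 144, 156, 160, 161, 161, 157, 160, 159, 155, 155, 158]
[178, 179, 179, 180, 176, 181, 180, 181, 182, 180, 180, 171, 155, 126, 101, 73, 49, 39, 58, 119, 173, 187, 190, 189, 192, 187, 189, 188, 188, 186, 191, 190, 189, 189, 190]
302 73 0.193 [0.5173 0.2547 0.193 ]
302 73 0.213 [0.5185 0.2527 0.213 ]
354 73 0.193 [0.5574 0.2546 0.193 ]
302 110 0.193 [0.5166 0.2275 0.193 ]
354 110 0.193 [0.5583 0.2273 0.193 ]
303 180 0.193 [0.516  0.1696 0.193 ]
353 180 0.193 [0.5593 0.1694 0.193 ]
360 40 0.215 [0.5584 0.2728 0.215 ]
358 180 0.215 [0.5607 0.1751 0.215 ]
362 100 0.215 [0.5614 0.2344 0.215 ]
```

View pics/c2.png

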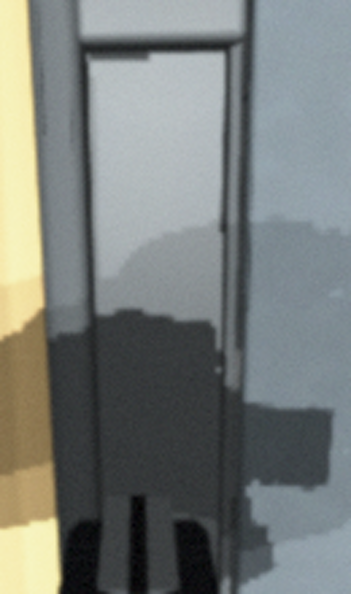

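Groove centre is about (0.5375, 0.163), and its floor is at z=0.193, so the tips touch when the TCP is at z=0.366. First poke is near y=0.151.

Emit:
step_arm(moves=[[0,[0,0.7,3],[0,0,0]],[0,[0,0.7,6],[0,0,0]],[0,[0,0.7,8],[0,0,0]],[0,[0,0.7,8.4],[0,0,0]],[0,[0,0.7,8.8],[0,0,0]],[0,[0,0.7,9],[0,0,0]],[0,[0,0.7,9.2],[0,0,0]],[0,[0,0.7,9.3],[0,0,0]],[0,[0,0.7,9.3],[0,0,0]]])

```text
time: 3.18
tool_pos: [0.5369, 0.1523, 0.3675]
tcp_rot: [179.9, -0.0, 90.0]
contact_force: [0.0, -0.5, 0.6]
width: 0.0
finger_force: 0.0
```

Emit:
step_arm(moves=[[0,[0,0,0.1],[0,0,0]],[0,[0,0,0.15],[0,0,0]],[0,[0,0,0.2],[0,0,0]],[0,[0,0,0.2],[0,0,0]]])

```text
time: 3.52
tool_pos: [0.537, 0.1522, 0.365]
tcp_rot: [179.9, -0.0, 90.0]
contact_force: [0.2, 0.5, 1.6]
width: -0.0001
finger_force: 0.5
```

Emit:
step_arm(moves=[[0,[0,0,0.1],[0,0,0]],[0,[0,0,0.15],[0,0,0]],[0,[0,0,0.15],[0,0,0]]])

```text
time: 3.77
tool_pos: [0.5369, 0.1522, 0.3632]
tcp_rot: [180.0, -0.0, 90.0]
contact_force: [0.8, 0.5, 0.6]
width: -0.0
finger_force: 0.6
```

Emit:
step_arm(moves=[[0,[0,0,0.1],[0,0,0]],[0,[0,0,0.2],[0,0,0]],[0,[0,0,0.2],[0,0,0]]])

```text
time: 4.02
tool_pos: [0.5368, 0.1522, 0.3611]
tcp_rot: [180.0, -0.0, 90.0]
contact_force: [2.6, -0.2, 1.9]
width: -0.0001
finger_force: 0.8
```

Emit:
step_arm(moves=[[0,[0,0.15,0],[0,0,0]],[0,[0,0.2,0],[0,0,0]],[0,[0,0.2,0.1],[0,0,0]],[0,[0,0.2,0.1],[0,0,0]]])

```text
time: 4.35
tool_pos: [0.5385, 0.1521, 0.3603]
tcp_rot: [-179.9, -0.0, 90.0]
contact_force: [-1.8, -0.2, 5.6]
width: 0.0003
finger_force: 2.7
```

Emit:
step_arm(moves=[[0,[0,-0.05,0.1],[0,0,0]],[0,[0,-0.05,0.2],[0,0,0]],[0,[0,-0.05,0.2],[0,0,0]]])

```text
time: 4.6
tool_pos: [0.5383, 0.152, 0.3587]
tcp_rot: [180.0, -0.0, 90.0]
contact_force: [-2.2, -1.1, 6.5]
width: 0.0001
finger_force: 3.2
```

Emit:
step_arm(moves=[[0,[0,0,0.1],[0,0,0]],[0,[0,0,0.2],[0,0,0]],[0,[0,0,0.2],[0,0,0]]])

```text
time: 4.85
tool_pos: [0.5383, 0.152, 0.3569]
tcp_rot: [180.0, -0.0, 90.0]
contact_force: [-1.3, -0.8, 6.6]
width: -0.0001
finger_force: 3.7
```

Emit:
step_arm(moves=[[0,[0,0,0.1],[0,0,0]],[0,[0,0,0.15],[0,0,0]],[0,[0,0,0.15],[0,0,0]]])

```text
time: 5.1
tool_pos: [0.5383, 0.152, 0.3556]
tcp_rot: [180.0, -0.0, 90.0]
contact_force: [-2.5, -0.9, 8.8]
width: 0.0001
finger_force: 4.1
```

Emit:
step_arm(moves=[[0,[0,0,0.05],[0,0,0]],[0,[0,-0.15,0.05],[0,0,0]],[0,[0,-0.3,0.05],[0,0,0]],[0,[0,-0.45,0.05],[0,0,0]],[0,[0,-0.6,0.05],[0,0,0]]])

```text
time: 5.52
tool_pos: [0.5339, 0.1518, 0.3562]
tcp_rot: [179.6, -0.1, 90.0]
contact_force: [1.6, -0.7, 7.5]
width: -0.0
finger_force: 3.9
```

Emit:
step_arm(moves=[[0,[0,-0.1,0.05],[0,0,0]],[0,[0,-0.2,0.05],[0,0,0]],[0,[0,-0.3,0.05],[0,0,0]],[0,[0,-0.3,0.05],[0,0,0]]])

```text
time: 5.85
tool_pos: [0.5308, 0.1518, 0.3557]
tcp_rot: [179.6, -0.1, 90.0]
contact_force: [2.0, 0.5, 8.4]
width: 0.0001
finger_force: 4.1
```

Emit:
step_arm(moves=[[0,[0,-0.2,0.05],[0,0,0]],[0,[0,-0.4,0.05],[0,0,0]],[0,[0,-0.6,0.05],[0,0,0]],[0,[0,-0.8,0.05],[0,0,0]],[0,[0,-1.0,0.05],[0,0,0]],[0,[0,-1.2,0.05],[0,0,0]],[0,[0,-1.2,0.05],[0,0,0]]])

```text
time: 6.43
tool_pos: [0.5187, 0.1516, 0.3554]
tcp_rot: [179.6, -0.1, 90.0]
contact_force: [0.9, -0.7, 10.4]
width: 0.0
finger_force: 4.9
```

Emit:
step_arm(moves=[[0,[0,-0.4,0],[0,0,0]],[0,[0,-1.0,0],[0,0,0]],[0,[0,-1.7,0],[0,0,0]],[0,[0,-2.4,0],[0,0,0]],[0,[0,-3.1,0],[0,0,0]],[0,[0,-3.8,0],[0,0,0]],[0,[0,-4.5,0],[0,0,0]],[0,[0,-5.2,0],[0,0,0]],[0,[0,-5.9,0],[0,0,0]],[0,[0,-6.5,0],[0,0,0]],[0,[0,-6.9,0],[0,0,0]],[0,[0,-7.1,0],[0,0,0]]])

```text
time: 7.43
tool_pos: [0.4478, 0.151, 0.3554]
tcp_rot: [179.6, -0.0, 89.9]
contact_force: [3.3, -3.8, 10.3]
width: -0.0
finger_force: 5.2
```

```bash
python3 - <<'E'
from h import *
np.set_printoptions(precision=4,suppress=True)
o=bot.get_obs();print(o['tool_pos'],o['contact_force'])
a=save('wrist','w2.png');b=save('top','t2.png')
cv2.imwrite('pics/w2v.png',np.vstack([a[:,:,::-1][:300],cv2.resize(b[160:245,195:415,::-1],(640,247))]))
m=bot.camera_model('top')
for l in('groove','bay','label_roll'):
    for d in bot.look_for('top',l)[:2]: print(l,d['p'],w(m,d['point']))
E
```

```text
[0.4478 0.151  0.3554] [ 3.2824 -3.7756 10.2558]
groove 0.56 [0.4857 0.1115 0.1499]
groove 0.55 [0.6416 0.0694 0.232 ]
bay 0.71 [0.4802 0.1153 0.1558]
label_roll 0.75 [ 0.534  -0.2702  0.159 ]
label_roll 0.64 [ 0.6266 -0.5178  0.0454]
```

View pics/w2v.png

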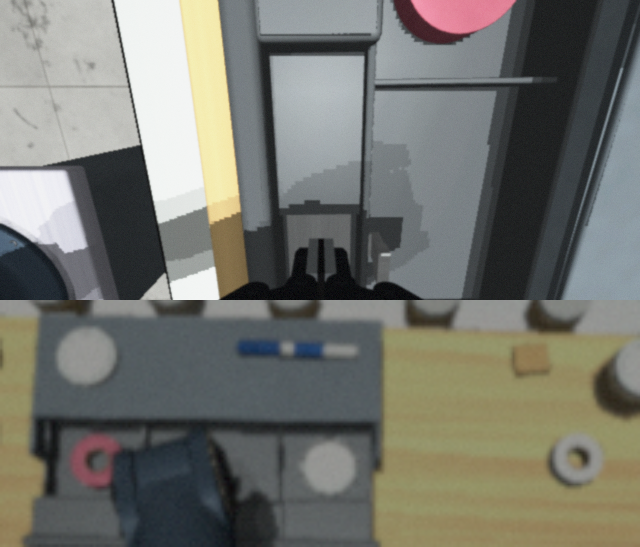

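The drawer is open, and the sunken recess and flap show at wrist pixel (320,215). I'll work out how far.

```bash
python3 - <<'E'
from h import *
np.set_printoptions(precision=4,suppress=True)
m=bot.camera_model('wrist')
for u,v,z in[(271,110,.193),(365,110,.193),(318,52,.193),(277,190,.193),(362,190,.193),(437,84,.167),(375,84,.167)]:print(ray(m,u,v,z))
E
```

```text
[0.4273 0.2294 0.193 ]
[0.4693 0.2293 0.193 ]
[0.4484 0.2527 0.193 ]
[0.4281 0.1921 0.193 ]
[0.4696 0.192  0.193 ]
[0.5104 0.2419 0.167 ]
[0.478  0.2419 0.167 ]
```

Opening is about 89 mm, so I'll draw it another 12 mm and then lift off.

Emit:
step_arm(moves=[[0,[0,-0.3,0],[0,0,0]],[0,[0,-0.7,0],[0,0,0]],[0,[0,-1.0,0],[0,0,0]],[0,[0,-1.2,0],[0,0,0]],[0,[0,-1.2,0],[0,0,0]],[0,[0,-1.2,0],[0,0,0]]])

```text
time: 8.18
tool_pos: [0.4359, 0.1509, 0.3554]
tcp_rot: [179.7, -0.0, 89.9]
contact_force: [-0.1, -5.5, 13.5]
width: -0.0003
finger_force: 6.7
```

Emit:
step_arm(moves=[[0,[0,0.2,0],[0,0,0]],[0,[0,0.2,-1],[0,0,0]],[0,[0,0.2,-3],[0,0,0]],[0,[0,0.2,-6],[0,0,0]],[0,[0,0.2,-9.5],[0,0,0]],[0,[0,0.2,-9.5],[0,0,0]],[0,[0,0.2,-9.5],[0,0,0]]])

```text
time: 8.77
tool_pos: [0.4366, 0.1521, 0.4498]
tcp_rot: [179.8, -0.1, 90.0]
contact_force: [-0.3, 1.2, -1.2]
width: 0.0001
finger_force: 0.0
```

```bash
python3 - <<'E'
from h import *
import json
np.set_printoptions(precision=4,suppress=True)
o=bot.get_obs();m=bot.camera_model('wrist');a=save('wrist','w3.png');print(o['tool_pos'],o['time'])
json.dump({k:np.array(v).tolist() for k,v in m.items()},open('w3.json','w'))
plan((.53,-.21,.42),90)
E
```

```text
[0.4366 0.1521 0.4498] 8.7667
shift cm [-36.2    9.39   2.81] turn [ 0.001 -0.001 -0.   ]
```

View pics/w3.png

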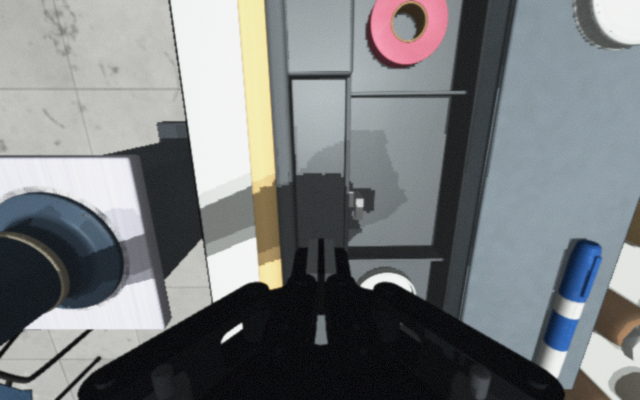

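Bay seen: dividers at rows 95 and 250, floor between columns 352 and 447, and the catch tooth at (360,203). Now I'll measure the bay and go over to the roll.

```bash
python3 - <<'E'
from h import *
import json
np.set_printoptions(precision=4,suppress=True)
m=json.load(open('w3.json'))
for u,v,z in[(293,120,.193),(347,120,.193),(321,77,.193),(400,95,.167),(390,252,.167),(447,110,.138),(436,235,.138),(360,203,.21),(478,180,.215)]:print(u,v,ray(m,u,v,z))
mt=bot.camera_model('top');a=bot.read_camera('top')
for l in('label_roll','jar_near'):
    for d in bot.look_for('top',l)[:2]: print(l,d['p'],w(mt,d['point']))
E
```

```text
293 120 [0.4168 0.2224 0.193 ]
347 120 [0.4588 0.2224 0.193 ]
321 77 [0.4386 0.2533 0.193 ]
400 95 [0.5055 0.2417 0.167 ]
390 252 [0.5083 0.093  0.167 ]
447 110 [0.5595 0.2293 0.138 ]
436 235 [0.5655 0.0979 0.138 ]
360 203 [0.4693 0.16   0.21  ]
478 180 [0.5563 0.1799 0.215 ]
label_roll 0.59 [ 0.6258 -0.5169  0.0515]
label_roll 0.56 [ 0.5319 -0.2678  0.1574]
jar_near 0.84 [ 0.6189 -0.3274  0.2329]
```

Emit:
step_arm(moves=[[8.5,[-3.9,1.1,-1],[0,0,-0.08]],[8.5,[-7.8,2.3,-1],[0,0,-0.16]],[8.5,[-11.7,3.5,-1],[0,0,-0.24]],[8.5,[-15.6,4.7,-1],[0,0,-0.32]],[8.5,[-19.5,5.8,-1],[0,0,-0.4]],[8.5,[-23.4,7,-1],[0,0,-0.48]],[8.5,[-27.3,8.2,-1],[0,0,-0.56]],[8.5,[-31.2,9.3,-1],[0,0,-0.64]],[8.5,[-35.1,10.5,-1],[0,0,-0.72]],[8.5,[-39,11.7,-1],[0,0,-0.785]],[8.5,[-42.9,12.9,-1],[0,0,-0.785]],[8.5,[-46.5,13.9,-1],[0,0,-0.785]]])

```text
time: 9.97
tool_pos: [0.5756, -0.3151, 0.4562]
tcp_rot: [-179.9, -0.1, 135.0]
contact_force: [-0.5, -0.3, 1.1]
width: 0.0851
finger_force: 0.0
```

Emit:
step_arm(moves=[[8.5,[0,0,0],[0,0,0]],[8.5,[0,0,0],[0,0,0]],[8.5,[0,0,0],[0,0,0]]])

```text
time: 10.22
tool_pos: [0.5753, -0.3124, 0.4565]
tcp_rot: [-180.0, -0.2, 135.0]
contact_force: [0.2, -0.1, 0.1]
width: 0.0852
finger_force: 0.0
```

```bash
python3 - <<'E'
from h import *
import json
np.set_printoptions(precision=4,suppress=True)
o=bot.get_obs();m=bot.camera_model('wrist');a=save('wrist','w4.png');print(o['tool_pos'],o['tcp_rot'],o['time'],o['width'])
json.dump({k:np.array(v).tolist() for k,v in m.items()},open('w4.json','w'))
for l in('label_roll','jar_near'):
    for d in bot.look_for('wrist',l)[:2]: print(l,d['p'],w(m,d['point']),proj(m,w(m,d['point'])))
E
```

```text
[ 0.5753 -0.3124  0.4565] [-179.9605   -0.1711  134.9742] 10.2167 0.08517224003988674
label_roll 0.88 [ 0.5389 -0.2735  0.1617] (np.float64(321.77597845879404), np.float64(136.75982060203015))
label_roll 0.8 [ 0.6356 -0.5076  0.0459] (np.float64(259.62994986537734), np.float64(280.90595720199923))
jar_near 0.87 [ 0.6227 -0.3302  0.2346] (np.float64(346.4089513169689), np.float64(274.8520810096386))
```

View pics/w4.png

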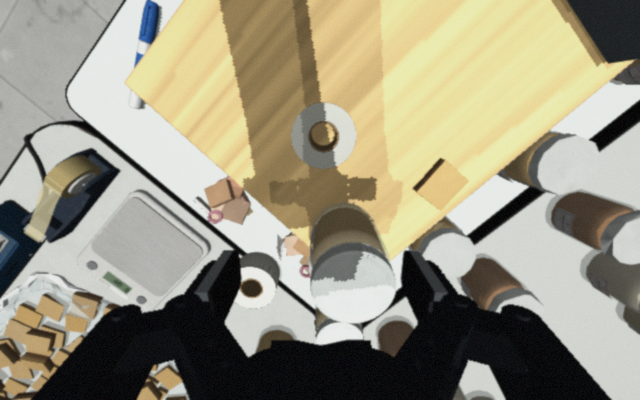

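The roll's top is centred at about (323,135), with the jar at (355,270). I'll work out the centre.

```bash
python3 - <<'E'
from h import *
import json
m=json.load(open('w4.json'))
for u,v in[(323.5,135),(291.5,135),(355.5,135),(323.5,102),(323.5,168)]:print(ray(m,u,v,.163))
p=ray(m,323.5,135,.163); plan((p[0],p[1],.40),135); plan((p[0],p[1],.315),135)
E
```

```text
[ 0.53879465 -0.2711631   0.163     ]
[ 0.51801498 -0.29191853  0.163     ]
[ 0.55957367 -0.2504083   0.163     ]
[ 0.51846767 -0.25093622  0.163     ]
[ 0.56061013 -0.29287116  0.163     ]
shift cm [5.41 0.23 5.79] turn [ 0.001 -0.001  0.002]
shift cm [ 5.4   0.22 14.29] turn [ 0.001 -0.001  0.002]
```

Emit:
step_arm(moves=[[8.5,[3,0.2,1.5],[0,0,0]],[8.5,[5.4,0.2,4],[0,0,0]],[8.5,[5.4,0.2,7.5],[0,0,0]],[8.5,[5.4,0.2,11],[0,0,0]],[8.5,[5.4,0.2,14],[0,0,0]],[8.5,[5.4,0.2,15.4],[0,0,0]],[8.5,[5.4,0.2,15.4],[0,0,0]],[8.5,[5.4,0.2,15.4],[0,0,0]]])

```text
time: 11.03
tool_pos: [0.5387, -0.2722, 0.3042]
tcp_rot: [180.0, -0.0, 135.1]
contact_force: [0.5, -0.3, 0.9]
width: 0.0848
finger_force: 0.0
```

Emit:
step_arm(moves=[[5.5,[0,0,0],[0,0,0]],[5.5,[0,0,0],[0,0,0]],[5.5,[0,0,0],[0,0,0]],[5.5,[0,0,0],[0,0,0]],[5.5,[0,0,0],[0,0,0]]], squeeze=25)

```text
time: 11.45
tool_pos: [0.5391, -0.2735, 0.3062]
tcp_rot: [179.9, 0.2, 135.0]
contact_force: [-1.3, 1.9, 6.6]
width: 0.0594
finger_force: 27.4
```

Emit:
step_arm(moves=[[5.5,[0,0,-1],[0,0,0]],[5.5,[0,0,-4],[0,0,0]],[5.5,[0,0,-8],[0,0,0]],[5.5,[0,0,-12],[0,0,0]],[5.5,[0,0,-14],[0,0,0]],[5.5,[0,0,-14],[0,0,0]]])

```text
time: 11.95
tool_pos: [0.5388, -0.2747, 0.4507]
tcp_rot: [179.7, 0.6, 134.9]
contact_force: [0.3, 0.2, -1.0]
width: 0.0594
finger_force: 27.5
```

```bash
python3 - <<'E'
from h import *
o=bot.get_obs();print(o['tool_pos'],o['width'],o['finger_force'],o['contact_force'])
a=save('wrist','w5.png');cv2.imwrite('pics/w5c.png',a[100:,:,::-1])
plan((.512,.165,.45),180)
E
```

```text
[ 0.53884802 -0.27467962  0.45073188] 0.05939596993953383 27.454547882080078 [ 0.25829935  0.2465764  -0.97822611]
shift cm [32.93 29.15 -0.33] turn [ 0.001  0.007 -0.786]
```

View pics/w5c.png

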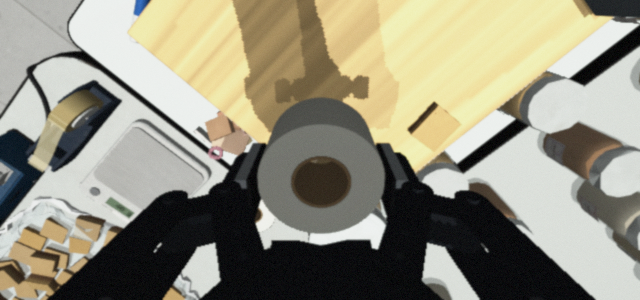

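The roll is held level between the pads, with its bore at about (321,282) in the full frame. Now I'll carry it to the bay.

Emit:
step_arm(moves=[[5.5,[2.7,2.4,-0.3],[0,0.007,-0.06]],[5.5,[5.5,4.9,-0.3],[0,0.007,-0.13]],[5.5,[8.2,7.3,-0.3],[0,0.007,-0.2]],[5.5,[11,9.7,-0.3],[0,0.007,-0.27]],[5.5,[13.7,12.1,-0.3],[0,0.007,-0.34]],[5.5,[16.5,14.6,-0.3],[0,0.007,-0.41]],[5.5,[19.2,17,-0.3],[0,0.007,-0.48]],[5.5,[22,19.4,-0.3],[0,0.007,-0.55]],[5.5,[24.7,21.9,-0.3],[0,0.007,-0.62]],[5.5,[27.4,24.3,-0.3],[0,0.007,-0.69]],[5.5,[30.2,26.7,-0.3],[0,0.007,-0.76]],[5.5,[32.9,29.1,-0.3],[0,0.007,-0.785]]])

```text
time: 13.0
tool_pos: [0.5107, 0.1668, 0.4459]
tcp_rot: [179.9, -0.5, -179.9]
contact_force: [1.1, -0.1, -0.8]
width: 0.0595
finger_force: 27.4
```

Emit:
step_arm(moves=[[5.5,[0,0,0],[0,0,0]],[5.5,[0,0,0],[0,0,0]],[5.5,[0,0,0],[0,0,0]]])

```text
time: 13.25
tool_pos: [0.5115, 0.1646, 0.4461]
tcp_rot: [179.9, -0.5, 179.9]
contact_force: [-0.6, -1.2, -2.3]
width: 0.0591
finger_force: 27.5
```

```bash
python3 - <<'E'
from h import *
o=bot.get_obs();print(o['tool_pos'],o['width'],o['contact_force'],o['time'])
a=save('wrist','w6.png')
m=bot.camera_model('wrist')
for p in[(.4378,.2535,.193),(.4378,.0735,.193),(.512,.2417,.167),(.512,.085,.167),(.558,.16,.215)]:print(p,np.round(proj(m,p)))
plan((.512,.165,.33),180)
E
```

```text
[0.51148887 0.16457945 0.44607918] 0.05912895671374793 [-0.58856273 -1.21849543 -2.27727635] 13.25
(0.4378, 0.2535, 0.193) [437. 115.]
(0.4378, 0.0735, 0.193) [201. 116.]
(0.512, 0.2417, 0.167) [403. 197.]
(0.512, 0.085, 0.167) [235. 198.]
(0.558, 0.16, 0.215) [315. 269.]
shift cm [-0.12  0.11 11.64] turn [ 0.001 -0.008 -0.003]
```

View pics/w6.png

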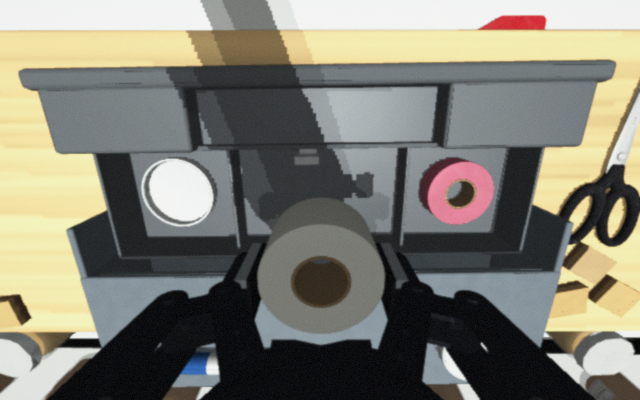

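Aligned: the bay dividers are at columns 240 and 403, and the roll is centred at 321. Lowering it.

Emit:
step_arm(moves=[[5.5,[-0.2,0,3],[0,-0.008,0]],[5.5,[-0.2,0,6],[0,-0.008,0]],[5.5,[-0.2,0,9],[0,-0.008,0]],[5.5,[-0.2,0,11],[0,-0.008,0]],[5.5,[-0.2,0,12],[0,-0.008,0]],[5.5,[-0.2,0,12.3],[0,-0.008,0]],[5.5,[-0.2,0,12.4],[0,-0.008,0]],[5.5,[-0.2,0,12.4],[0,-0.008,0]]])

```text
time: 13.97
tool_pos: [0.5136, 0.1651, 0.3242]
tcp_rot: [179.8, 0.2, 179.9]
contact_force: [-0.4, 0.6, 0.6]
width: 0.0593
finger_force: 27.5
```

Emit:
step_arm(moves=[[5.5,[0,0,0.2],[0,0,0]],[5.5,[0,0,0.3],[0,0,0]],[5.5,[0,0,0.4],[0,0,0]],[5.5,[0,0,0.4],[0,0,0]]])

```text
time: 14.3
tool_pos: [0.513, 0.1656, 0.3195]
tcp_rot: [179.8, 0.1, 180.0]
contact_force: [-0.5, 0.6, -0.6]
width: 0.0591
finger_force: 27.5
```

Emit:
step_arm(moves=[[5.5,[0,0,0.1],[0,0,0]],[5.5,[0,0,0.15],[0,0,0]],[5.5,[0,0,0.15],[0,0,0]]])

```text
time: 14.55
tool_pos: [0.5135, 0.1655, 0.3192]
tcp_rot: [179.8, 0.2, 180.0]
contact_force: [-2.3, -0.6, 6.3]
width: 0.0592
finger_force: 28.3
```

Contact at 6 N. I'll open slightly, then fully, and lift.

Emit:
step_arm(moves=[[7,[0,0,-0.1],[0,0,0]],[7.5,[0,0,-0.1],[0,0,0]],[7.5,[0,0,-0.1],[0,0,0]],[7.5,[0,0,-0.1],[0,0,0]],[7.5,[0,0,-2],[0,0,0]],[7.5,[0,0,-5],[0,0,0]],[7.5,[0,0,-9],[0,0,0]],[7.5,[2,0,-13],[0,0,0]],[7.5,[4,0,-16],[0,0,0]],[7.5,[4,0,-16],[0,0,0]],[7.5,[4,0,-16],[0,0,0]],[7.5,[4,0,-16],[0,0,0]]])

```text
time: 15.55
tool_pos: [0.4725, 0.165, 0.477]
tcp_rot: [179.9, 0.1, 180.0]
contact_force: [0.1, 1.1, -0.2]
width: 0.0748
finger_force: 0.0
```

```bash
python3 - <<'E'
from h import *
o=bot.get_obs();print(o['tool_pos'],o['width'],o['contact_force'],o['time'])
m=bot.camera_model('wrist');a=save('wrist','w7.png')
for d in bot.look_for('wrist','label_roll')[:2]: print(d['p'],w(m,d['point']),proj(m,w(m,d['point'])))
for p in[(.513,.1655,.176),(.4378,.2535,.193),(.4178,.1635,.193),(.4578,.1635,.193)]:print(np.round(proj(m,p)))
E
```

```text
[0.47252299 0.16499863 0.47696463] 0.0748128028622924 [ 0.05762357  1.08083324 -0.16149649] 15.55
0.89 [0.51322797 0.16777062 0.17277882] (np.float64(322.1125929972533), np.float64(224.53668152616413))
0.29 [0.44693887 0.07587829 0.12596338] (np.float64(241.30782328795328), np.float64(154.73188156851745))
[320. 226.]
[417. 157.]
[318. 134.]
[318. 178.]
```

View pics/w7.png

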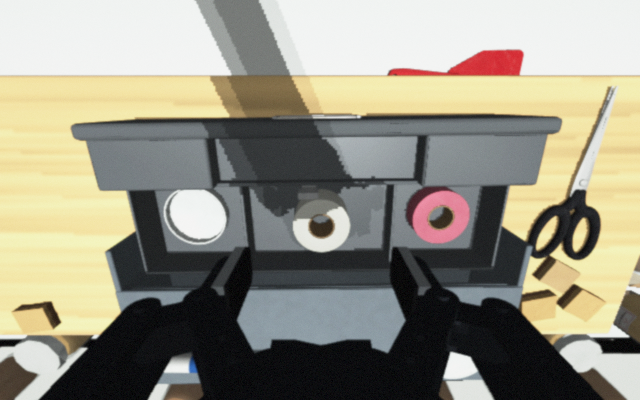

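The roll lies flat in the middle bay at (322,225), where it should project. The groove shows at rows 135–180, so the drawer is still about 100 mm open.

```bash
python3 -c "from workcell import bot;print(bot.sign_off())"
```

```text
the job is handed in; nothing more can be done
None
```

The label roll is lying flat in the middle compartment, the drawer stands about 100 mm open, and I've handed the job in; no result came back.

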